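# Throw the cage gate's over-centre latch with the extension tube

## Task

Latch the specimen cage: take the yellow square tube from its rest, slide it fully onto the bare handle of the gate latch, and swing the handle round with it until the latch goes over its dead point and pulls the gate tight; ease off once it is home rather than forcing it against its stop. Then draw the tube off and lay it back in both notches of its rest, leaving the gate latched. Keep the fingers and arm off the latch and gate, and do not disturb the specimens or the other things on the table.

Things in the scene. Friction and masses are not known exactly. Their poses are not given: they have to be found in the camera images.
- tube_mid (a point): Centre of the extension tube: square steel tube, yellow with bare steel ends, 25 x 25 mm outside, 20 x 20 mm bore open at both ends, 240 mm long, about 0.36 kg. This point is at its middle, half-way up; its x axis runs along the tube, z up. It starts lying level in its rest, and either end fits the handle.
- tube_end_a (a point): Centre of the tube's mouth at its +x end, 120 mm from the middle.
- tube_end_b (a point): Centre of the tube's mouth at its -x end, 120 mm from the middle.
- lever_root (a point): On the axis of the latch handle, at its collar's outer face. Handle: 115 mm above the table, swings level about an upright pivot. x axis along the handle, away from the pivot, which is 42 mm behind this point. Beyond the collar (33 mm wide) a bare steel rod, 15 mm thick, runs 48 mm, then a 12 mm cone down to 7 mm. The tube is fully on when its mouth meets the collar; 2.5 mm play all round.
- lever_tip (a point): Outer end of the handle's cone, 60 mm out from lever_root. At the start the handle points out from the front fence and towards the gate side, 188 to 254 deg counterclockwise from the cage's x axis. It is thrown by swinging it clockwise (seen from above): 60 to 92 deg to the dead point, which lies somewhere from 128 to 162 deg (the handle sits on a splined hub), then 3 deg more to a hard stop.
- gate_edge (a point): Top of the free edge of the green-framed mesh gate, 170 mm up. In the cage's frame its y is up to 8 mm beyond -84 mm at start (ajar) and about -83 mm when pulled tight on its seal. The handle swings freely at first; from about 55 deg before the dead point it resists, most (about 1.8 N m) half-way, nothing at the dead point; then it pulls itself onto its stop. Let go too early, it springs back.
- cage: Specimen cage, fixed: plywood shelf 245 x 360 mm, 30 mm high, wire fence up to 170 mm. Origin on the table under the latch pivot; x goes into the cage (front fence 27 mm behind the pivot), y along its front, gate on its -y side. With the tube on, about 10 to 15 N across its middle throws the latch; over about 25 N there wrenches it. Feel for the dead point and the stop; the angles vary.
- rest_mid (a point): The tube's place in its rest: where the tube's middle lies, 52.5 mm above the table; x axis along the tube, either way round. The fixed rest: plywood base 210 x 75 x 10 mm with two wooden blocks 18 mm thick, 85 mm either side of the middle, each with a notch 34 mm wide with flared mouth; the tube's underside lies 40 mm above the table, the blocks reach 56 mm.
- tusk_shell: Bystander: pale tusk shell, 74 mm long, 10 mm thick, lying on the cage shelf.
- cowrie: Bystander: glossy brown cowrie, 70 x 45 x 43 mm, on the cage shelf.
- brown_jar: Bystander: brown glass specimen jar, 58 mm diameter, 85 mm high, on the cage shelf.
- orange_cup: Bystander: orange plastic sorting cup, 72 mm diameter, 75 mm high, on the cage shelf.
- vial: Bystander: small clear vial with white cap, 32 mm diameter, 60 mm high, on the table right of the cage.
- brush: Bystander: cleaning brush, 170 mm long, lying on the table to the right.
- dish: Bystander: white dish, 90 mm diameter, 18 mm high, on the table to the left.
There are look-alikes about, which are no part of the job. There is more than one size of the part that bears tube_mid; the job needs the largest. What is meant by the part that bears rest_mid is not orange, and is the larger of those in its own colour.

How it is judged:
On the way, in this order (a step that is already met when the one before it is completed fails the run):
1. the tube is fully on the handle, the latch still open (distance between any of tube_end_a, tube_end_b and lever_root below 0.012 m and angle between the x axis of tube_mid and the x axis of lever_root, either way round below 0.25 rad and y of lever_tip in the frame of cage below 0 m), for 0.2 s.
2. with the tube on the handle, the handle is round and the gate pulled shut (distance between any of tube_end_a, tube_end_b and lever_root below 0.012 m and y of lever_tip in the frame of cage above 0.02 m and y of gate_edge in the frame of cage above -0.0845 m), for 0.2 s.
3. the tube is off the handle and the latch stays shut (distance between tube_mid and lever_root above 0.2 m and y of lever_tip in the frame of cage above 0.02 m and y of gate_edge in the frame of cage above -0.0845 m), for 0.2 s.
At the end, for the whole second after the job is handed in: The latch stays over by itself (handle tip over 20 mm to +y of the pivot in the cage frame), the gate shut (free edge y above -84.5 mm); the tube lies still in both notches of its rest (within 30 mm along, 7 mm across, 5 mm in height, 0.08 rad) (y of lever_tip in the frame of cage above 0.02 m and y of gate_edge in the frame of cage above -0.0845 m and x of tube_mid in the frame of rest_mid between -0.03 and 0.03 m and y of tube_mid in the frame of rest_mid between -0.007 and 0.007 m and z of tube_mid in the frame of rest_mid between -0.005 and 0.004 m and angle between the x axis of tube_mid and the x axis of rest_mid, either way round below 0.08 rad and linear speed of tube below 0.02 m/s); the robot touches nothing.
It fails at once if the latch is wrenched: more than 90 N between tube and handle (contact force between tube and handle above 90 N).
It fails at once if the fingers or arm push the latch handle or the gate (more than 3 N) (contact force between any of the fingers, the arm and handle above 3 N or contact force between any of the fingers, the arm and gate above 3 N).
It fails at once if a bystander is shifted by more than 15 mm (distance of any of tusk_shell, cowrie, brown_jar, orange_cup, vial, brush, dish from where it was at the start of the episode above 0.015 m).
It fails at once if the jar is tipped (angle between brown_jar's own z axis and vertical above 0.3 rad).
It also fails if it takes over 72 s, if anything falls off the work surface, if the arm or the gripper's body presses on something with over 40 N, if the wrist force passes 120 N, or if a joint passes its speed limit or range.

## Robot

A 6-joint arm with a two-finger parallel gripper is mounted at the origin on the work surface. World frame = base frame: x ahead of the robot, y to its left, z up, the work surface at z = 0. Lengths are in m, angles in rad, forces in N, time in s.
With the tool pointing down it reaches from about 0.35 to 0.975 m from the base axis. Payload 4.9 kg.
Tool frame: the origin (TCP) lies at the very end of the fingers, on their centre line; the grasp point (between the pads) lies 19 mm behind it; z points along the fingers, y is the line along which they close (so a half turn about z gives the same grasp; the last joint's range is limited). The gripper opens to 85 mm and grips with 20 to 120 N. Pads are 22 mm wide; open, the fingers measure 114 mm over their backs; the gripper's body (76 mm by 85 mm) begins 54 mm behind the grasp point. The pads swing forward as they close: fully open they stand 13 mm farther back than shut.
Start: joints at [1.135, 0.053, 1.613, -0, 1.476, -0.119], TCP at [0.195, 0.594, 0.2] pointing down, gripper open.
Joint ranges: [-3.01, 3.01], [-1.01, 2.22], [0.06, 2.58], [-1.02, 4.17], [0.09, 2.62], [-3.14, 3.14]. Speed limits (rad/s): [2.57, 2.57, 3.14, 3.14, 3.14, 3.14].

## Interface

Orientations are given as a unit quaternion [w, x, y, z].
In Python, from plant import state, optics, ticket, nets gives the robot as it stands. The module is installed in compiled form; this text tells all that it offers.
- The arm moves only by the shell command python3 -m inch 'ROWS' [OPENING]. ROWS is JSON, a list of rows, each an object of numbers: "dx", "dy", "dz": the shift along the tool's x, y, z as a fraction of full scale; "rx", "ry", "rz": the turn, a rotation vector about the tool's x, y, z as a fraction of full scale. In form: [{"dx": .., "dy": .., "dz": .., "rx": .., "ry": .., "rz": ..}, ...]. A call has 1 to 5 rows; each row is the pose to reach, as a shift and turn from the pose commanded when the call began, along the tool's axes at that moment; what a row does not reach only later rows make up. Full scale, the value 1, is 0.8 m for a shift and 1.5 rad for a turn. A row lasts 1/10 s, in which the tool goes at most 50 mm and 8.59 degrees, less where a joint would pass 70% of its speed; a pose out of reach is approached as far as the arm can. A call with a number of a shift or a turn outside -1 to 1 is refused whole. A call with a gripper value outside its range is refused whole. OPENING is the opening, from -1 (shut) to 1 (fully open), set as the call begins (- or left out, the last holds). The fingers move at their own pace and stop on an object; the grip force is fixed at half the most. Time passes only in rows, so rows that repeat a pose let the fingers close. It gives the time, the measured TCP pose, the force, the opening and the grip force at its end, in the units of the state.
- state(): the state, without advancing time (a new reading comes with each control period).
- optics.grab_frame(name): name is "scene" or "side" or "wrist"; returns the picture (400x640x3 uint8, red, green, blue); there is no depth.
- optics.camera_info(name): a dict with "fx", "fy", "cx", "cy" (pixels), "R" (3x3) and "t" (3): a world point X has camera coordinates R X + t. Camera axes: x right, y down, z forward; pixel columns grow to the right and rows downward; lengths in m; the calibration is good to about 2 mm. A picture is of the moment at which its call begins: read the wrist's pose just before it. camera_info takes no time and is no camera call; for the wrist camera it gives the pose at the moment of the call.
- ticket.job_done(): hands the job in; it is judged then, once.
Trained networks look in the newest picture that a camera, given by its name, has taken for a name from the list of things; names that differ only in an ending like _2 or _b are one class to them, and where a whole thing is asked for, a point or a joint stands for the part that bears it (a point fixed in the world has none). Each returns a list of dicts, best first, with "confidence" (0 to 1); they miss things now and then, are a little off and sometimes report something else, mostly with a low value. They report only what shows in the picture. A call takes as long as a camera call. They do not tell look-alikes from the thing itself.
- nets.boxes_of(camera, name): "bbox" ([centre column, centre row, width, height] in pixels, round what is visible of it).
- nets.outline_of(camera, name): "pixels" (400x640 bool, what is visible of it) and "bbox" ([centre column, centre row, width, height] in pixels, round what is visible of it).
The state is a dict: "time": time; "joint_pos": joint angles; "joint_vel": joint speeds; "joint_efforts": joint torques, N m; "tool_pos": TCP position; "tool_rot": TCP orientation; "contact_force": force on the tool from outside, world axes, zero at the start; "ft_torque": the same for the moment, N m; "gripper_width": opening from 0.0 (shut) to 1.0 (fully open); "grasp_force": force on a finger pad.
Only numpy, scipy, OpenCV 4.12 (cv2) and the standard library are available. Lean on these libraries where they do the work, as an engineer would, in place of code of your own. Each camera call takes 0.05 s, during which the arm holds its last target. There are 200 camera calls.

## Working session

There is one attempt and no reset: what is moved stays moved. The work goes in short steps, Python scripts to look and compute and a shell command to move; the robot and the scene stay as the last step left them, time stands still between calls to the robot, and variables do not carry over. Pictures are saved under pics/ and viewed, at most 10 in all, crops included, and the job is handed in when it is done.

```bash
mkdir -p pics; python3 - <<'E'
from plant import state, optics, ticket, nets
import cv2,numpy as np
s=state();print({k:np.round(v,3) for k,v in s.items()})
for c in("scene","side"):
    im=optics.grab_frame(c);cv2.imwrite(f"pics/{c}0.png",im[:,:,::-1])
    i=optics.camera_info(c);R=np.array(i["R"]);print(c,i["fx"],i["cx"],i["cy"],(-R.T@i["t"]).round(3),R.round(3).tolist())
    for n in("tube_mid","rest_mid","lever_root","gate_edge","cage","vial","brush","dish"):
        print(n,[(np.round(d["bbox"]).astype(int).tolist(),round(d["confidence"],2)) for d in nets.boxes_of(c,n)[:5]])
E
```

```text
{'time': np.float64(0.0), 'joint_pos': array([ 1.135,  0.053,  1.614,  0.   ,  1.476, -0.119]), 'joint_vel': array([-0.002,  0.001, -0.001, -0.   ,  0.   ,  0.   ]), 'joint_efforts': array([ 1.0000e-03, -3.9366e+01, -3.7018e+01,  0.0000e+00,  7.0000e-03,
       -0.0000e+00]), 'tool_pos': array([0.194, 0.593, 0.198]), 'tool_rot': array([-0.   ,  0.158,  0.987, -0.001]), 'contact_force': array([-0.056,  0.412, -0.798]), 'ft_torque': array([ 0.011, -0.036,  0.034]), 'grasp_force': np.float64(0.0), 'gripper_width': np.float64(1.0)}
scene 376.70963734069005 314.9254444520297 195.71215623491148 [ 0.884 -0.523  1.09 ] [[0.806, 0.592, 0.003], [0.5, -0.678, -0.539], [-0.317, 0.436, -0.842]]
tube_mid [([252, 286, 84, 25], 0.8), ([196, 247, 48, 44], 0.69), ([273, 211, 33, 42], 0.55)]
rest_mid [([180, 352, 58, 22], 0.87), ([253, 288, 74, 41], 0.67), ([319, 148, 56, 30], 0.66)]
lever_root [([332, 203, 38, 11], 0.47)]
gate_edge [([371, 239, 76, 44], 0.6)]
cage [([380, 204, 138, 138], 0.74)]
vial [([313, 317, 12, 18], 0.58)]
brush [([239, 356, 17, 65], 0.56)]
dish [([362, 97, 20, 14], 0.55)]
side 393.60320928310256 319.2842981159107 198.7744479238517 [-0.109 -0.762  0.976] [[0.745, -0.667, -0.01], [-0.443, -0.483, -0.755], [0.499, 0.567, -0.655]]
tube_mid [([386, 269, 30, 67], 0.69), ([300, 253, 37, 32], 0.66)]
rest_mid [([444, 342, 21, 54], 0.88), ([386, 276, 37, 70], 0.78), ([242, 212, 35, 50], 0.77)]
lever_root [([324, 194, 14, 24], 0.44)]
gate_edge [([359, 181, 31, 50], 0.82)]
cage [([361, 181, 28, 53], 0.74), ([323, 168, 110, 90], 0.64), ([311, 174, 16, 19], 0.63), ([348, 169, 15, 19], 0.19)]
vial [([416, 235, 13, 21], 0.74), ([387, 270, 28, 64], 0.67)]
brush [([444, 292, 57, 15], 0.64)]
dish [([197, 171, 23, 12], 0.77), ([386, 277, 36, 72], 0.7)]
```

View pics/scene0.png

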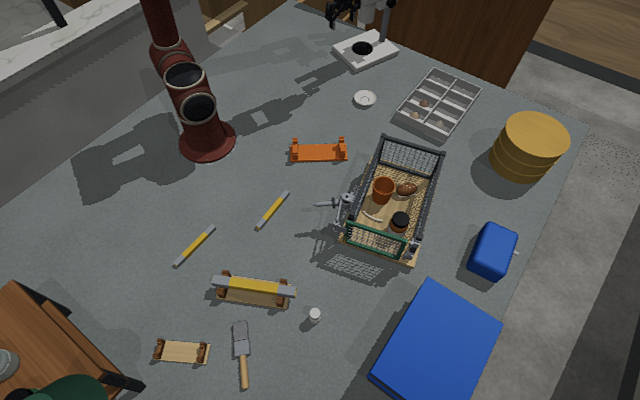

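View pics/side0.png

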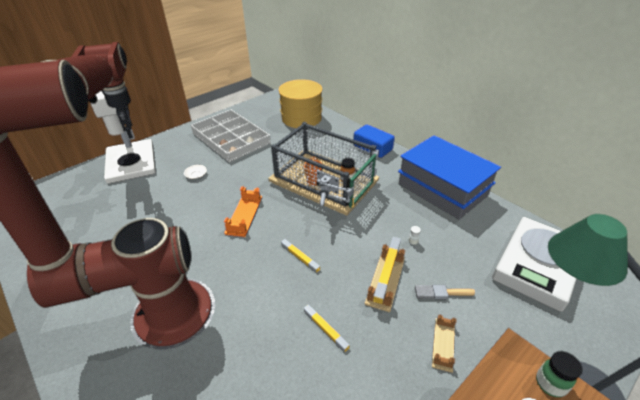

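The scene view shows three candidate tubes: the one in the wooden rest at (252,286), and two shorter loose ones at (196,247) and (273,211). There are also three rests: the large wooden one at (253,288), a small wooden one at (180,352) and an orange one at (319,148). By the description I choose the tube at (252,286) and the rest at (253,288). The latch is near (332,203), with its handle pointing left in the picture.

```bash
cat > h.py <<'E'
from plant import state, optics, ticket, nets
import cv2,numpy as np
from scipy.spatial.transform import Rotation as Ro
def cam(c):
    i=optics.camera_info(c);return i,np.array(i["R"]),np.array(i["t"])
def onplane(ci,px,z):
    i,R,t=ci;px=np.atleast_2d(px).astype(float)
    d=np.c_[(px[:,0]-i["cx"])/i["fx"],(px[:,1]-i["cy"])/i["fy"],np.ones(len(px))]@R
    o=-R.T@t;return o+d*((z-o[2])/d[:,2])[:,None]
def proj(ci,X):
    i,R,t=ci;p=np.atleast_2d(X)@R.T+t
    return np.c_[i["fx"]*p[:,0]/p[:,2]+i["cx"],i["fy"]*p[:,1]/p[:,2]+i["cy"]]
def tri(cs,pxs):
    A=[];b=[]
    for (i,R,t),(u,v) in zip(cs,pxs):
        for r in((u-i["cx"])/i["fx"]*R[2]-R[0],(v-i["cy"])/i["fy"]*R[2]-R[1]):A.append(r)
        b+=[t[0]-(u-i["cx"])/i["fx"]*t[2],t[1]-(v-i["cy"])/i["fy"]*t[2]]
    return np.linalg.lstsq(np.array(A),np.array(b),rcond=None)[0]
def rot():
    w,x,y,z=state()["tool_rot"];return Ro.from_quat([x,y,z,w])
E
python3 - <<'E'
from h import *
a=cv2.imread("pics/scene0.png");b=cv2.imread("pics/side0.png")
f=lambda im,x,y,w,h:cv2.resize(im[y:y+h,x:x+w],(400,300),interpolation=cv2.INTER_CUBIC)
cv2.imwrite("pics/crop1.png",np.vstack([np.hstack([f(a,200,254,100,75),f(a,304,170,80,60)]),np.hstack([f(b,340,230,100,75),f(b,285,165,80,60)])]))
for c,box in(("scene",[200,260,305,312]),("side",[360,228,415,310])):
    im=cv2.imread(f"pics/{c}0.png")
    ci=cam(c)
    h=cv2.cvtColor(im,cv2.COLOR_BGR2HSV);m=cv2.inRange(h,(22,150,90),(32,255,255))
    n,l,st,ce=cv2.connectedComponentsWithStats(m)
    for k in range(1,n):
        if 60<st[k,4]<1500:
            p=np.argwhere(l==k)[:,::-1];P=onplane(ci,p,0.06)[:,:2];mu=P.mean(0);u,s,v=np.linalg.svd(P-mu,full_matrices=False);q=(P-mu)@v[0]
            print(c,ce[k].round(1),mu.round(4),v[0].round(3),"len",np.ptp(q).round(3),"mid",(mu+v[0]*(q.max()+q.min())/2).round(4),"ang",np.degrees(np.arctan2(v[0,1],v[0,0])).round(1))
E
```

```text
scene [272.7 208.2] [ 0.4164 -0.1071] [ 0.068 -0.998] len 0.089 mid [ 0.4163 -0.1062] ang -86.1
scene [194.4 244.5] [ 0.3086 -0.3436] [-0.018 -1.   ] len 0.089 mid [ 0.3086 -0.342 ] ang -91.0
scene [253.1 285. ] [ 0.5329 -0.3341] [0.886 0.464] len 0.137 mid [ 0.5328 -0.3342] ang 27.7
side [298.8 254.3] [ 0.3703 -0.1195] [ 0.039 -0.999] len 0.086 mid [ 0.3703 -0.1191] ang -87.8
side [388.  265.7] [ 0.5383 -0.3316] [-0.883 -0.47 ] len 0.132 mid [ 0.5403 -0.3306] ang -152.0
side [324.9 326.5] [ 0.2639 -0.3539] [ 0.001 -1.   ] len 0.086 mid [ 0.2639 -0.3525] ang -90.0
```

View pics/crop1.png

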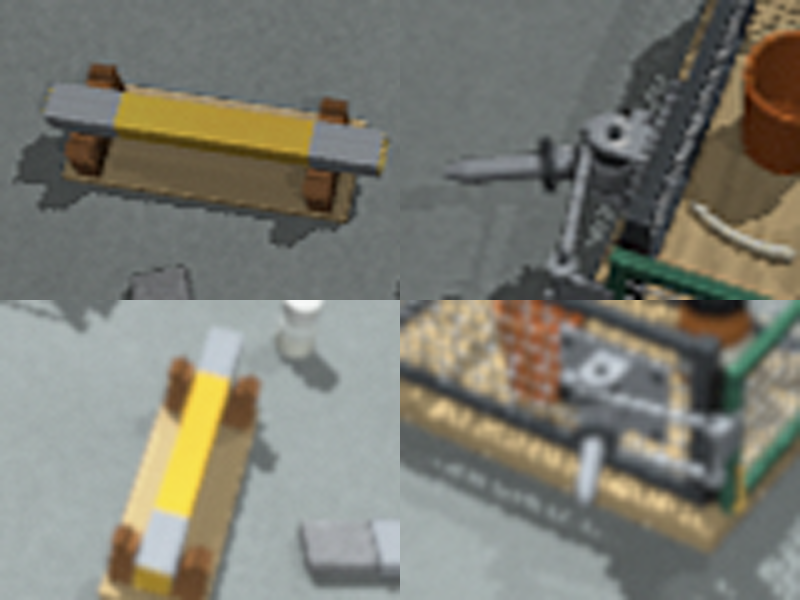

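```bash
python3 - <<'E'
from h import *
S,D=cam("scene"),cam("side")
for n,a,b in(("tip",(313.6,205.4),(322.6,205)),("collar",(333.6,202.4),(324.4,193)),("pivot",(347.6,196),(325.6,178.6)),("e1",(211.8,279),(361+3,308)),("e2",(296,292),(395.5,238))):
    print(n,tri((S,D),(a,b)).round(3),onplane(S,a,.115).round(3),onplane(D,b,.115).round(3))
# cage corners at top of fence 170mm
print("fence top scene", onplane(S,[(350,240),(418,262),(383,136),(443,150)],.17).round(3))
print("fence side", onplane(D,[(352,205),(377,150),(273,156),(305,128)],.17).round(3))
for c in (S,D): print(onplane(c,proj(c,[[.5,-.3,.05]]),.05).round(3))
E
```

```text
tip [ 0.534 -0.048  0.115] [[ 0.535 -0.049  0.115]] [[ 0.535 -0.047  0.115]]
collar [ 0.579 -0.007  0.117] [[ 0.577 -0.004  0.115]] [[ 0.58  -0.006  0.115]]
pivot [0.609 0.02  0.148] [[0.599 0.04  0.115]] [[0.637 0.05  0.115]]
e1 [ 0.404 -0.376  0.017] [[ 0.451 -0.397  0.115]] [[ 0.35  -0.407  0.115]]
e2 [ 0.642 -0.276  0.059] [[ 0.656 -0.291  0.115]] [[ 0.596 -0.304  0.115]]
fence top scene [[ 0.698 -0.105  0.17 ]
 [ 0.876 -0.053  0.17 ]
 [ 0.579  0.268  0.17 ]
 [ 0.761  0.33   0.17 ]]
fence side [[ 0.56  -0.154  0.17 ]
 [ 0.841 -0.004  0.17 ]
 [ 0.539  0.222  0.17 ]
 [ 0.748  0.292  0.17 ]]
[[ 0.5  -0.3   0.05]]
[[ 0.5  -0.3   0.05]]
```

Scene crop: the tube sits in both notches with ends at about (212,279) and (296,292). The handle tip is at (313.6,205.4) and its collar at (333.6,202.4). Triangulation puts both at z≈0.115, as specified. I'll rise first, then cross over.

```bash
cat >> h.py <<'E'
def go(x,y,z,yaw=None,s=None):
    s=s or state();r=rot();d=r.inv().apply(np.array([x,y,z])-s["tool_pos"])/.8
    X=r.as_matrix()[:,0];yw=np.degrees(np.arctan2(X[1],X[0]))
    out=dict(zip(("dx","dy","dz"),d.round(4)))
    if yaw is not None:
        T=Ro.from_matrix(np.c_[[np.cos(np.radians(yaw)),np.sin(np.radians(yaw)),0],[np.sin(np.radians(yaw)),-np.cos(np.radians(yaw)),0],[0,0,-1]])
        out.update(zip(("rx","ry","rz"),((r.inv()*T).as_rotvec()/1.5).round(4)))
    print("pos",s["tool_pos"].round(4),"yaw",yw.round(2),"->",{k:float(v) for k,v in out.items()})
E
python3 -m inch '[{"dz":-0.06},{"dz":-0.12,"rz":0.1},{"dx":-0.476,"dy":-0.427,"dz":-0.19,"rz":0.99},{"dx":-0.476,"dy":-0.427,"dz":-0.19,"rz":0.99},{"dx":-0.476,"dy":-0.427,"dz":-0.19,"rz":0.99}]' 1
python3 -c "
from h import *
go(.45,.15,.35,27.8)"
```

```text
pos [0.1947 0.5939 0.1997] yaw 161.85 -> {'dx': -0.4761, 'dy': -0.4279, 'dz': -0.1878, 'rx': -0.0, 'ry': -0.0, 'rz': 1.5598}validation failed for argument at $[0]...
```

```bash
python3 -m inch '[{"dx":0,"dy":0,"dz":-0.06,"rx":0,"ry":0,"rz":0},{"dx":0,"dy":0,"dz":-0.12,"rx":0,"ry":0,"rz":0.1},{"dx":-0.476,"dy":-0.427,"dz":-0.19,"rx":0,"ry":0,"rz":0.99},{"dx":-0.476,"dy":-0.427,"dz":-0.19,"rx":0,"ry":0,"rz":0.99},{"dx":-0.476,"dy":-0.427,"dz":-0.19,"rx":0,"ry":0,"rz":0.99}]' 1
python3 -c "
from h import *
go(.45,.15,.35,27.8)"
```

```text
time: 1.4
tool_pos: [0.2696, 0.4635, 0.3128]
tool_rot: [0.0, 0.445, 0.896, 0.001]
contact_force: [0.9, -0.0, 0.2]
gripper_width: 0.996
grasp_force: 0.0
pos [0.2696 0.4635 0.3128] yaw 127.19 -> {'dx': -0.4485, 'dy': -0.0572, 'dz': -0.0465, 'rx': 0.0006, 'ry': -0.0007, 'rz': 1.1565}
```

```bash
python3 -m inch '[{"dx":-0.4485,"dy":-0.057,"dz":-0.0465,"rx":0,"ry":0,"rz":0.99},{"dx":-0.4485,"dy":-0.057,"dz":-0.0465,"rx":0,"ry":0,"rz":0.99},{"dx":-0.4485,"dy":-0.057,"dz":-0.0465,"rx":0,"ry":0,"rz":0.99},{"dx":-0.4485,"dy":-0.057,"dz":-0.0465,"rx":0,"ry":0,"rz":0.99},{"dx":-0.4485,"dy":-0.057,"dz":-0.0465,"rx":0,"ry":0,"rz":0.99}]'
python3 -c "
from h import *
go(.51,-.28,.3,27.8)"
```

```text
time: 1.9
tool_pos: [0.3949, 0.248, 0.3381]
tool_rot: [0.0, 0.742, 0.67, 0.001]
contact_force: [1.3, 0.8, 0.0]
gripper_width: 1.001
grasp_force: 0.0
pos [0.3949 0.248  0.3381] yaw 84.16 -> {'dx': -0.642, 'dy': 0.2102, 'dz': 0.0475, 'rx': 0.0004, 'ry': -0.0007, 'rz': 0.6558}
```

```bash
python3 -m inch '[{"dx":-0.642,"dy":0.21,"dz":0.0,"rx":0,"ry":0,"rz":0.656},{"dx":-0.642,"dy":0.21,"dz":0.0,"rx":0,"ry":0,"rz":0.656},{"dx":-0.642,"dy":0.21,"dz":0.0,"rx":0,"ry":0,"rz":0.656},{"dx":-0.642,"dy":0.21,"dz":0.0,"rx":0,"ry":0,"rz":0.656},{"dx":-0.642,"dy":0.21,"dz":0.0,"rx":0,"ry":0,"rz":0.656}]'
python3 -c "
from h import *
go(.51,-.28,.3,27.8)"
```

```text
time: 2.4
tool_pos: [0.449, 0.0039, 0.338]
tool_rot: [0.0, 0.936, 0.352, 0.001]
contact_force: [1.0, 0.0, -0.3]
gripper_width: 1.003
grasp_force: 0.0
pos [0.449  0.0039 0.338 ] yaw 41.18 -> {'dx': -0.1762, 'dy': 0.3173, 'dz': 0.0476, 'rx': 0.0006, 'ry': -0.0007, 'rz': 0.1556}
```

```bash
python3 - <<'E'
from h import *
ci=cam("wrist");im=optics.grab_frame("wrist");cv2.imwrite("pics/w1.png",im[:,:,::-1]);np.savez("w1.npz",R=ci[1],t=ci[2],i=[ci[0][k] for k in("fx","fy","cx","cy")])
print((-ci[1].T@ci[2]).round(3),ci[1][2].round(3),proj(ci,[[.534,-.048,.115],[.578,-.006,.115],[.608,.024,.13]]).round(0))
E
python3 -m inch '[{"dx":-0.176,"dy":0.317,"dz":0.048,"rx":0,"ry":0,"rz":0.156},{"dx":-0.176,"dy":0.317,"dz":0.048,"rx":0,"ry":0,"rz":0.156},{"dx":-0.176,"dy":0.317,"dz":0.048,"rx":0,"ry":0,"rz":0.156},{"dx":-0.176,"dy":0.317,"dz":0.048,"rx":0,"ry":0,"rz":0.156},{"dx":-0.176,"dy":0.317,"dz":0.048,"rx":0,"ry":0,"rz":0.156}]'
python3 -m inch '[{"dx":-0.0,"dy":0.06,"dz":0,"rx":0,"ry":0,"rz":0},{"dx":0,"dy":0.06,"dz":0,"rx":0,"ry":0,"rz":0}]'
python3 - <<'E'
from h import *
ci=cam("wrist");im=optics.grab_frame("wrist");cv2.imwrite("pics/w2.png",im[:,:,::-1]);np.savez("w2.npz",R=ci[1],t=ci[2],i=[ci[0][k] for k in("fx","fy","cx","cy")])
print((-ci[1].T@ci[2]).round(3),ci[1][2].round(3),proj(ci,[[.43,-.389,.06],[.642,-.277,.06]]).round(0))
a=cv2.imread("pics/w1.png")
cv2.imwrite("pics/w12.png",np.vstack([cv2.resize(a,(480,300)),cv2.resize(im[:,:,::-1],(480,300))]))
go(.51,-.28,.3,27.8)
E
```

```text
[0.502 0.051 0.512] [-0.212 -0.187 -0.959] [[397. 141.]
 [399.  87.]
 [402.  45.]]
time: 2.95
tool_pos: [0.5027, -0.238, 0.3047]
tool_rot: [0.0, 0.97, 0.243, 0.0]
contact_force: [1.3, 0.1, -0.1]
gripper_width: 0.998
grasp_force: 0.0
time: 3.15
tool_pos: [0.5256, -0.2825, 0.3014]
tool_rot: [-0.001, 0.971, 0.241, -0.002]
contact_force: [-0.7, 1.4, -0.7]
gripper_width: 1.0
grasp_force: 0.0
[ 0.589 -0.249  0.475] [-0.254 -0.131 -0.958] [[354. 258.]
 [361.  74.]]
pos [ 0.5252 -0.2802  0.3025] yaw 27.99 -> {'dx': -0.0167, 'dy': -0.0092, 'dz': 0.0032, 'rx': -0.0024, 'ry': 0.0012, 'rz': 0.0022}
```

View pics/w12.png

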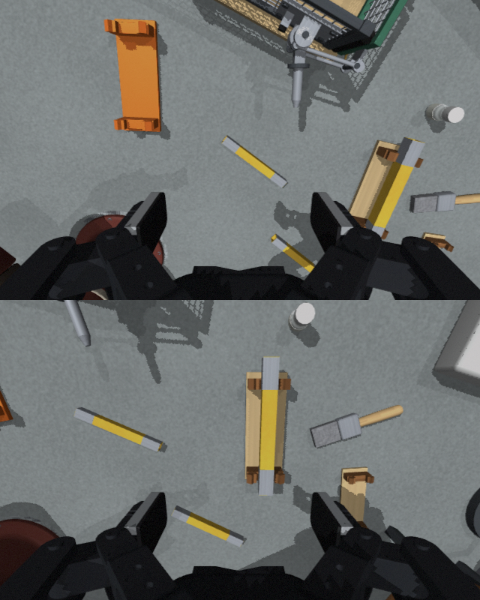

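```bash
python3 - <<'E'
from h import *
def ld(n):
    q=np.load(n);return (dict(zip(("fx","fy","cx","cy"),q["i"])),q["R"],q["t"])
c2=ld("w2.npz");im=cv2.imread("pics/w2.png")
h=cv2.cvtColor(im,cv2.COLOR_BGR2HSV);m=cv2.inRange(h,(22,120,90),(32,255,255))
n,l,st,ce=cv2.connectedComponentsWithStats(m);k=1+st[1:,4].argmax()
P=onplane(c2,np.argwhere(l==k)[:,::-1],.065)[:,:2];mu=P.mean(0);u,s,v=np.linalg.svd(P-mu,full_matrices=False);v0=v[0]*np.sign(v[0,0]);q=(P-mu)@v0;w=(P-mu)@v[1]
print("tube mid",(mu+v0*(q.max()+q.min())/2).round(4),mu.round(4),"ang",np.degrees(np.arctan2(v0[1],v0[0])).round(2),"len",np.ptp(q),"wid",np.percentile(w,[1,99]))
print("steel ends",onplane(c2,[(360,76),(356,260)],.065).round(4))
c1=ld("w1.npz");im1=cv2.imread("pics/w1.png")
A=cv2.resize(im1[60:150,350:450],(600,540),interpolation=cv2.INTER_CUBIC)
cv2.imwrite("pics/w1c.png",A)
# handle centre per row
g=cv2.cvtColor(im1,cv2.COLOR_BGR2GRAY).astype(int)
for r in range(84,144,3): print(r,g[r,382:412].tolist())
E
```

```text
tube mid [ 0.5342 -0.3339] [ 0.5373 -0.3322] ang 27.9 len 0.13791979752077044 wid [-0.0131636   0.01310444]
steel ends [[ 0.6391 -0.2772  0.065 ]
 [ 0.4301 -0.3918  0.065 ]]
84 [79, 74, 71, 78, 81, 73, 73, 66, 59, 63, 81, 116, 123, 124, 114, 108, 107, 108, 109, 107, 106, 105, 105, 103, 85, 66, 68, 67, 66, 67]
87 [124, 74, 35, 42, 48, 51, 54, 57, 61, 61, 65, 65, 68, 75, 74, 74, 77, 77, 72, 71, 73, 72, 68, 70, 68, 61, 58, 56, 50, 46]
90 [109, 69, 48, 50, 44, 46, 43, 42, 44, 48, 53, 61, 63, 64, 62, 63, 65, 63, 60, 62, 58, 54, 47, 44, 42, 41, 42, 50, 48, 47]
93 [128, 125, 124, 92, 74, 75, 77, 76, 69, 57, 62, 70, 81, 81, 87, 111, 109, 113, 103, 97, 93, 83, 80, 77, 77, 78, 77, 75, 78, 79]
96 [123, 123, 118, 117, 89, 72, 73, 72, 65, 85, 112, 130, 140, 150, 159, 169, 165, 157, 149, 139, 127, 92, 78, 77, 77, 76, 76, 77, 76, 77]
99 [120, 97, 79, 76, 77, 76, 76, 74, 71, 90, 113, 130, 143, 151, 159, 166, 163, 157, 147, 137, 120, 91, 76, 77, 75, 77, 75, 74, 77, 73]
102 [124, 123, 126, 128, 128, 127, 100, 79, 73, 95, 117, 132, 144, 152, 162, 168, 161, 154, 147, 133, 118, 89, 78, 76, 76, 76, 76, 72
[... 1173 characters left out ...]
136, 137, 136, 136, 128, 105, 93, 105, 123, 139, 147, 153, 164, 164, 157, 149, 138, 122, 95, 84, 86, 88, 88, 90, 87, 86, 89, 89, 89]
132 [133, 136, 137, 133, 130, 128, 100, 92, 110, 127, 140, 149, 157, 165, 161, 155, 147, 135, 120, 86, 81, 88, 88, 87, 90, 91, 87, 86, 84, 89]
135 [132, 135, 140, 137, 135, 130, 130, 100, 86, 101, 114, 127, 131, 136, 138, 131, 124, 105, 88, 86, 90, 90, 90, 91, 90, 92, 89, 91, 90, 90]
138 [135, 135, 136, 132, 131, 133, 137, 138, 100, 97, 110, 124, 134, 139, 134, 125, 106, 88, 84, 86, 86, 84, 86, 85, 85, 85, 84, 85, 85, 86]
141 [133, 137, 135, 134, 130, 136, 138, 137, 124, 101, 112, 132, 140, 140, 128, 102, 118, 99, 82, 83, 83, 87, 89, 90, 86, 85, 86, 87, 91, 88]
```

View pics/w1c.png

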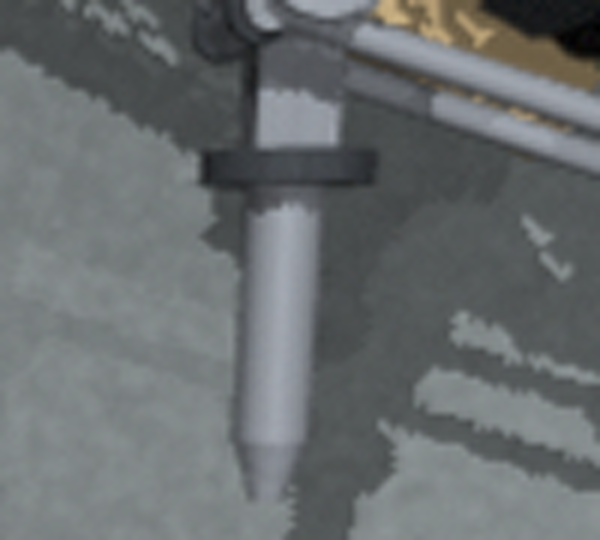

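Handle close-up: tip at (394.4,142.5), collar face centre at about (397.6,91), both in w1 pixels.

```bash
python3 - <<'E'
from h import *
q=np.load("w1.npz");c1=(dict(zip(("fx","fy","cx","cy"),q["i"])),q["R"],q["t"])
P=onplane(c1,[(397.0,99),(395.0,132),(397.5,91.5),(394.4,142.5)],.115);d=P[0]-P[1]
print(P.round(4),"ang",np.degrees(np.arctan2(d[1],d[0])),"len",np.linalg.norm(P[2]-P[3]))
go(.5342,-.3337,.30,27.9)
go(.5342,-.3337,.0335,27.9)
E
```

```text
[[ 0.5677 -0.0138  0.115 ]
 [ 0.5396 -0.0387  0.115 ]
 [ 0.5739 -0.0084  0.115 ]
 [ 0.5303 -0.047   0.115 ]] ang 41.52139889663188 len 0.05818941880532205
pos [ 0.5252 -0.2802  0.3025] yaw 27.99 -> {'dx': -0.0215, 'dy': 0.0643, 'dz': 0.003, 'rx': -0.0024, 'ry': 0.0012, 'rz': 0.001}
pos [ 0.5252 -0.2802  0.3025] yaw 27.99 -> {'dx': -0.0209, 'dy': 0.0655, 'dz': 0.3361, 'rx': -0.0024, 'ry': 0.0012, 'rz': 0.001}
```

```bash
python3 -m inch '[{"dx":-0.021,"dy":0.065,"dz":0.04,"rx":0,"ry":0,"rz":0},{"dx":-0.021,"dy":0.065,"dz":0.1,"rx":0,"ry":0,"rz":0},{"dx":-0.021,"dy":0.065,"dz":0.16,"rx":0,"ry":0,"rz":0},{"dx":-0.021,"dy":0.065,"dz":0.22,"rx":0,"ry":0,"rz":0},{"dx":-0.021,"dy":0.065,"dz":0.22,"rx":0,"ry":0,"rz":0}]' 1
python3 -c "
from h import *
go(.5342,-.3337,.0335,27.9)"
```

```text
time: 3.7
tool_pos: [0.5303, -0.3274, 0.1204]
tool_rot: [-0.006, 0.97, 0.244, -0.005]
contact_force: [-1.7, 0.5, -0.6]
gripper_width: 0.998
grasp_force: 0.0
pos [ 0.5303 -0.3274  0.1204] yaw 28.19 -> {'dx': 0.0012, 'dy': 0.0107, 'dz': 0.1085, 'rx': -0.0094, 'ry': 0.0039, 'rz': 0.0034}
```

```bash
python3 -m inch '[{"dx":0,"dy":0,"dz":0.03,"rx":0,"ry":0,"rz":0},{"dx":0,"dy":0,"dz":0.03,"rx":0,"ry":0,"rz":0},{"dx":0,"dy":0,"dz":0.03,"rx":0,"ry":0,"rz":0}]'
python3 -c "
from h import *
go(.5342,-.3337,.0335,27.9)"
```

```text
time: 4.0
tool_pos: [0.536, -0.3323, 0.1077]
tool_rot: [0.001, 0.97, 0.243, 0.001]
contact_force: [0.1, -0.1, 0.8]
gripper_width: 1.0
grasp_force: 0.0
pos [ 0.536  -0.3323  0.1077] yaw 28.17 -> {'dx': -0.0029, 'dy': 0.0003, 'dz': 0.0927, 'rx': 0.0017, 'ry': -0.0008, 'rz': 0.0032}
```

```bash
python3 -m inch '[{"dx":-0.003,"dy":0,"dz":0.04,"rx":0,"ry":0,"rz":0.003},{"dx":-0.003,"dy":0,"dz":0.08,"rx":0,"ry":0,"rz":0.003},{"dx":-0.003,"dy":0,"dz":0.0905,"rx":0,"ry":0,"rz":0.003},{"dx":-0.003,"dy":0,"dz":0.0905,"rx":0,"ry":0,"rz":0.003},{"dx":-0.003,"dy":0,"dz":0.0905,"rx":0,"ry":0,"rz":0.003}]'
python3 -c "
from h import *
go(.5342,-.3337,.0335,27.9)"
```

```text
time: 4.5
tool_pos: [0.5343, -0.3344, 0.0352]
tool_rot: [0.002, 0.971, 0.241, 0.001]
contact_force: [0.2, 0.9, 0.1]
gripper_width: 0.995
grasp_force: 0.0
pos [ 0.5343 -0.3344  0.0352] yaw 27.87 -> {'dx': 0.0003, 'dy': -0.0008, 'dz': 0.0021, 'rx': 0.0023, 'ry': -0.001, 'rz': -0.0003}
```

Well placed; close.

```bash
for i in 1 2; do python3 -m inch '[{"dx":0,"dy":0,"dz":0.0015,"rx":0,"ry":0,"rz":0},{"dx":0,"dy":0,"dz":0.0015,"rx":0,"ry":0,"rz":0},{"dx":0,"dy":0,"dz":0,"rx":0,"ry":0,"rz":0},{"dx":0,"dy":0,"dz":0,"rx":0,"ry":0,"rz":0},{"dx":0,"dy":0,"dz":0,"rx":0,"ry":0,"rz":0}]' -1; done
python3 -c "
from h import *
go(.5342,-.3337,.165,27.9)"
```

```text
time: 5.0
tool_pos: [0.5334, -0.3339, 0.0337]
tool_rot: [0.001, 0.971, 0.241, 0.001]
contact_force: [-2.7, 3.5, 9.7]
gripper_width: 0.142
grasp_force: 4.8
time: 5.5
tool_pos: [0.5334, -0.3338, 0.0335]
tool_rot: [0.001, 0.971, 0.241, 0.001]
contact_force: [0.3, 0.8, 5.4]
gripper_width: 0.003
grasp_force: 2.9
pos [ 0.5334 -0.3338  0.0335] yaw 27.86 -> {'dx': 0.0011, 'dy': 0.0006, 'dz': -0.1644, 'rx': 0.001, 'ry': -0.0005, 'rz': -0.0005}
```

The fingers shut to 0.003, so the grip missed or the tube slipped. I'll look before doing anything else.

```bash
python3 - <<'E'
from h import *
a=optics.grab_frame("side")[:,:,::-1];b=optics.grab_frame("wrist")[:,:,::-1]
cv2.imwrite("pics/m1.png",np.vstack([cv2.resize(a[200:340,310:470],(480,300),interpolation=cv2.INTER_CUBIC),cv2.resize(b,(480,300))]))
E
```

```text
(no output)
```

View pics/m1.png

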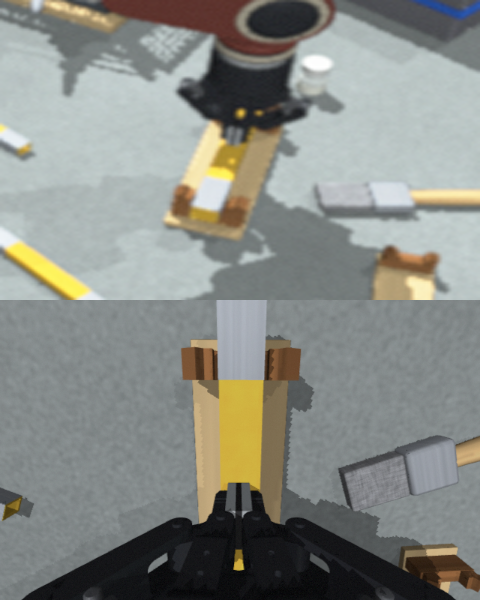

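```bash
python3 - <<'E'
from h import *
s=state();p=s["tool_pos"];print(p,s["joint_pos"].round(3))
for c in("scene","side","wrist"):
    ci=cam(c);print(c,proj(ci,[p,p+[0,0,.0315],p+[0,0,.05]]).round(1).tolist())
a=optics.grab_frame("scene")[:,:,::-1];ci=cam("side");b=cv2.imread("pics/m1.png")
cv2.imwrite("pics/m2.png",np.hstack([cv2.resize(a[240:330,200:310],(440,360),interpolation=cv2.INTER_CUBIC)]))
E
```

```text
[ 0.53341988 -0.33379646  0.0334563 ] [-0.677  0.214  1.728  0.     1.199  0.407]
scene [[254.5, 288.1], [253.0, 284.4], [252.1, 282.1]]
side [[386.6, 272.5], [387.7, 265.7], [388.4, 261.6]]
wrist [[318.3, 234.1], [318.4, 259.0], [318.6, 278.6]]
```

View pics/m2.png

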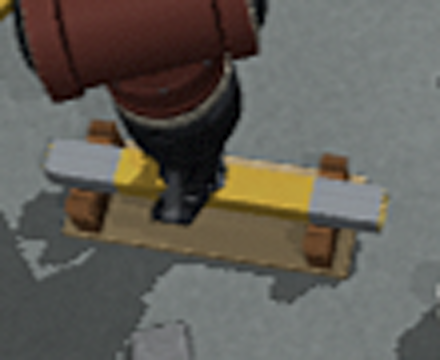

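```bash
python3 - <<'E'
from h import *
im=optics.grab_frame("wrist")[:,:,::-1];cv2.imwrite("pics/w3.png",im);ci=cam("wrist")
m=cv2.inRange(cv2.cvtColor(im,cv2.COLOR_BGR2HSV),(20,110,60),(34,255,255))
for r in range(90,400,12):
    c=np.flatnonzero(m[r,230:420])+230
    if len(c): print(r,c.min(),c.max(),len(c))
a=np.radians(27.9);u=np.array([np.cos(a),np.sin(a),0]);v=np.array([-u[1],u[0],0])
M=np.array([.5342,-.3337,0])
for z in(.035,.065):
    for k in(-.03,0,.03,.068): print(z,k,proj(ci,[M+u*k+v*.0125+[0,0,z],M+u*k-v*.0125+[0,0,z]]).round(0).tolist())
B=im[130:400,180:460];cv2.imwrite("pics/m3.png",cv2.resize(B,(600,578)))
E
```

```text
114 291 351 61
126 291 351 61
138 292 350 59
150 292 350 59
162 292 349 58
174 292 349 58
186 293 349 57
198 293 348 56
210 293 348 56
222 293 347 55
234 294 347 54
246 293 347 26
342 312 323 12
354 312 324 13
0.035 -0.03 [[298.0, 281.0], [340.0, 281.0]]
0.035 0 [[297.0, 234.0], [341.0, 234.0]]
0.035 0.03 [[296.0, 182.0], [342.0, 182.0]]
0.035 0.068 [[294.0, 109.0], [344.0, 109.0]]
0.065 -0.03 [[294.0, 312.0], [344.0, 312.0]]
0.065 0 [[293.0, 258.0], [345.0, 258.0]]
0.065 0.03 [[292.0, 197.0], [347.0, 197.0]]
0.065 0.068 [[290.0, 110.0], [349.0, 110.0]]
```

View pics/m3.png

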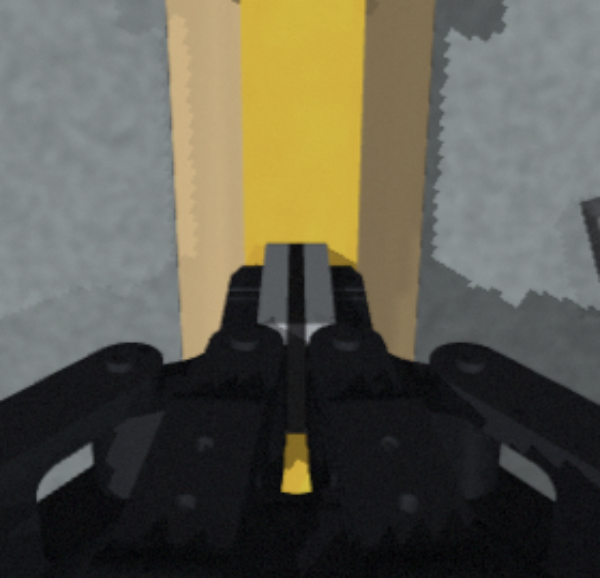

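The close-up shows the tube still seated, with the fingers shut across it at tube height. The pads appear to have passed into the tube instead of stopping on its sides. I'll open them and check that the tube hasn't moved.

```bash
for i in 1 2 3; do python3 -m inch '[{"dx":0,"dy":0,"dz":0,"rx":0,"ry":0,"rz":0},{"dx":0,"dy":0,"dz":0,"rx":0,"ry":0,"rz":0}]' 1 | grep -v rot; done
cat >> h.py <<'E'
def tube(zt=.065):
    im=optics.grab_frame("wrist")[:,:,::-1];ci=cam("wrist");m=cv2.inRange(cv2.cvtColor(im,cv2.COLOR_BGR2HSV),(22,110,60),(33,255,255))
    n,l,st,ce=cv2.connectedComponentsWithStats(m)
    k=1+st[1:,4].argmax();P=onplane(ci,np.argwhere(l==k)[:,::-1],zt)[:,:2];mu=P.mean(0);u,s,v=np.linalg.svd(P-mu,full_matrices=False);v0=v[0]*np.sign(v[0,0]);q=(P-mu)@v0;w=(P-mu)@v[1]
    print("tube mu",mu.round(4),"far end of yellow",(mu+v0*q.max()).round(4),"near",(mu+v0*q.min()).round(4),"ang",np.degrees(np.arctan2(v0[1],v0[0])).round(2),"wid",np.ptp(np.percentile(w,[1,99])).round(4))
    return im
E
python3 -c "
from h import *
cv2.imwrite('pics/w4.png',tube())
go(.5342,-.3337,.0335,27.9)"
```

```text
time: 5.9
tool_pos: [0.5331, -0.3338, 0.033]
contact_force: [-0.0, 0.6, 1.7]
gripper_width: 0.332
grasp_force: 0.0
time: 6.1
tool_pos: [0.5319, -0.3326, 0.0312]
contact_force: [-0.7, 0.2, -0.6]
gripper_width: 0.68
grasp_force: 0.0
time: 6.3
tool_pos: [0.5323, -0.333, 0.0318]
contact_force: [1.0, 0.4, 1.0]
gripper_width: 0.988
grasp_force: 0.0
tube mu [ 0.5472 -0.3276] far end of yellow [ 0.5961 -0.3019] near [ 0.4824 -0.3616] ang 27.66 wid 0.0247
pos [ 0.5325 -0.3331  0.0319] yaw 27.86 -> {'dx': 0.0016, 'dy': 0.0016, 'dz': -0.0019, 'rx': -0.0005, 'ry': 0.0002, 'rz': -0.0004}
```

```bash
python3 - <<'E'
from h import *
s=state();p=s["tool_pos"];M=rot().as_matrix();ci=cam("wrist")
for k in(0,.013,.03,.045): print(k,proj(ci,[p+M@[sx*.011,sy*.0425,-k] for sy in(-1,1) for sx in(1,-1)]).round(0).tolist())
a=cv2.imread("pics/w4.png");d=optics.grab_frame("side")[:,:,::-1]
B=np.vstack([cv2.resize(a[100:400],(640,300)),cv2.resize(d[220:310,330:450],(400,300),interpolation=cv2.INTER_CUBIC).copy() if 0 else cv2.copyMakeBorder(cv2.resize(d[220:310,330:450],(400,300),interpolation=cv2.INTER_CUBIC),0,0,0,240,cv2.BORDER_CONSTANT)])
cv2.imwrite("pics/m4.png",B)
E
```

```text
0 [[243.0, 216.0], [245.0, 252.0], [394.0, 216.0], [391.0, 252.0]]
0.013 [[237.0, 224.0], [240.0, 262.0], [399.0, 224.0], [396.0, 262.0]]
0.03 [[229.0, 236.0], [232.0, 278.0], [408.0, 237.0], [404.0, 278.0]]
0.045 [[220.0, 250.0], [224.0, 295.0], [417.0, 250.0], [413.0, 295.0]]
```

View pics/m4.png

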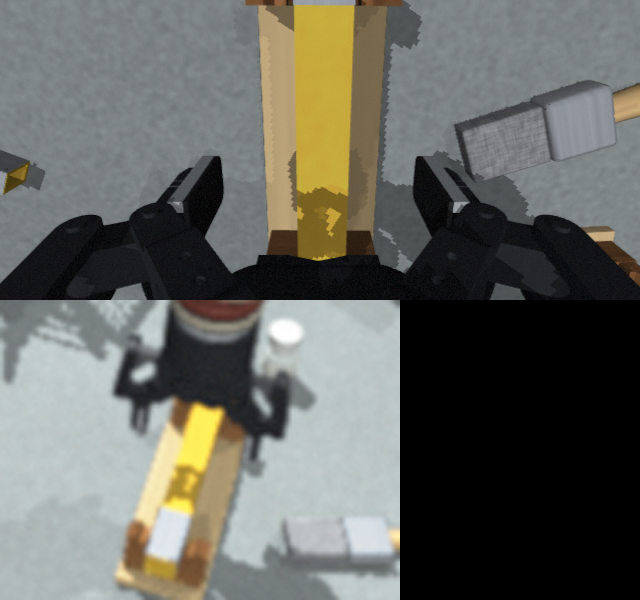

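The open fingertips show at (222,256) and (415,257). That places them about 47 mm behind the reported TCP, where 13 mm is expected. So the real tips are about 34 mm shorter than the TCP reading, and the fingers shut above the tube. I'll go down about 32 mm, watching the force.

```bash
python3 -m inch '[{"dx":0.0015,"dy":0.001,"dz":0.012,"rx":0,"ry":0,"rz":0},{"dx":0.0015,"dy":0.001,"dz":0.024,"rx":0,"ry":0,"rz":0},{"dx":0.0015,"dy":0.001,"dz":0.037,"rx":0,"ry":0,"rz":0},{"dx":0.0015,"dy":0.001,"dz":0.037,"rx":0,"ry":0,"rz":0},{"dx":0.0015,"dy":0.001,"dz":0.037,"rx":0,"ry":0,"rz":0}]' 1
python3 -c "
from h import *
go(.5342,-.3337,.002,27.9)"
```

```text
time: 6.9
tool_pos: [0.5337, -0.3331, 0.0018]
tool_rot: [-0.001, 0.971, 0.241, -0.0]
contact_force: [0.5, 0.3, 0.8]
gripper_width: 1.001
grasp_force: 0.0
pos [ 0.5337 -0.3331  0.0018] yaw 27.86 -> {'dx': 0.0003, 'dy': 0.001, 'dz': -0.0002, 'rx': -0.001, 'ry': 0.0004, 'rz': -0.0004}
```

```bash
for i in 1 2; do python3 -m inch '[{"dx":0,"dy":0,"dz":0,"rx":0,"ry":0,"rz":0},{"dx":0,"dy":0,"dz":0,"rx":0,"ry":0,"rz":0},{"dx":0,"dy":0,"dz":0,"rx":0,"ry":0,"rz":0},{"dx":0,"dy":0,"dz":0,"rx":0,"ry":0,"rz":0}]' -1|grep -v rot; done
python3 -c "
from h import *
go(.5342,-.3337,.14,27.9)"
```

```text
time: 7.3
tool_pos: [0.5344, -0.3337, 0.0032]
contact_force: [0.1, -0.5, -0.0]
gripper_width: 0.328
grasp_force: 0.0
time: 7.7
tool_pos: [0.5346, -0.334, 0.0034]
contact_force: [0.5, -1.0, 3.2]
gripper_width: 0.282
grasp_force: 59.5
pos [ 0.5346 -0.334   0.0034] yaw 27.87 -> {'dx': -0.0002, 'dy': -0.0003, 'dz': -0.1707, 'rx': 0.0008, 'ry': -0.0003, 'rz': -0.0004}
```

Gripped: 24 mm wide, 59.5 N. Lifting.

```bash
python3 -m inch '[{"dx":0,"dy":0,"dz":-0.03,"rx":0,"ry":0,"rz":0},{"dx":0,"dy":0,"dz":-0.06,"rx":0,"ry":0,"rz":0},{"dx":0,"dy":0,"dz":-0.09,"rx":0,"ry":0,"rz":0},{"dx":0,"dy":0,"dz":-0.12,"rx":0,"ry":0,"rz":0},{"dx":0,"dy":0,"dz":-0.12,"rx":0,"ry":0,"rz":0}]'
python3 -c "
from h import *
go(.4187,-.147,.10,41.5)"
```

```text
time: 8.2
tool_pos: [0.5357, -0.3346, 0.1018]
tool_rot: [0.002, 0.971, 0.241, 0.002]
contact_force: [0.9, 0.4, -1.9]
gripper_width: 0.282
grasp_force: 59.6
pos [ 0.5357 -0.3346  0.1018] yaw 27.87 -> {'dx': -0.0197, 'dy': -0.2756, 'dz': 0.0009, 'rx': 0.0033, 'ry': -0.0011, 'rz': -0.1586}
```

```bash
python3 -m inch '[{"dx":-0.005,"dy":-0.05,"dz":0,"rx":0,"ry":0,"rz":-0.03},{"dx":-0.0197,"dy":-0.11,"dz":0,"rx":0.002,"ry":0,"rz":-0.09},{"dx":-0.0197,"dy":-0.17,"dz":0,"rx":0.003,"ry":-0.001,"rz":-0.1586},{"dx":-0.0197,"dy":-0.23,"dz":0,"rx":0.003,"ry":-0.001,"rz":-0.1586},{"dx":-0.0197,"dy":-0.2756,"dz":0,"rx":0.003,"ry":-0.001,"rz":-0.1586}]'
python3 -m inch '[{"dx":0,"dy":0,"dz":0,"rx":0,"ry":0,"rz":0},{"dx":0,"dy":0,"dz":0,"rx":0,"ry":0,"rz":0}]'
python3 - <<'E'
from h import *
im=optics.grab_frame("wrist")[:,:,::-1];cv2.imwrite("pics/w5.png",im)
ci=cam("wrist");go(.4187,-.147,.066,41.5)
np.savez("w5.npz",R=ci[1],t=ci[2],i=[ci[0][k] for k in("fx","fy","cx","cy")])
s=state();p=s["tool_pos"];M=rot().as_matrix()
print("grip axis",M.round(4).tolist())
print("tube end pred top edges",proj(ci,[p+M@[.12,sy*.0125,-.049-.0125] for sy in(-1,1)]).round(1).tolist())
print("lever pred",proj(ci,[[.531,-.0475,.115],[.575,-.008,.115]]).round(1).tolist())
g=cv2.cvtColor(im,cv2.COLOR_BGR2GRAY).astype(int)
for r in range(0,200,8): print(r,g[r,280:360:2].tolist())
E
```

```text
time: 8.7
tool_pos: [0.414, -0.143, 0.0955]
tool_rot: [-0.004, 0.935, 0.354, -0.003]
contact_force: [1.1, -0.7, -2.0]
gripper_width: 0.28
grasp_force: 60.0
time: 8.9
tool_pos: [0.4158, -0.1448, 0.0967]
tool_rot: [-0.003, 0.935, 0.355, -0.002]
contact_force: [-0.6, -0.2, -2.8]
gripper_width: 0.277
grasp_force: 60.2
pos [ 0.4165 -0.1456  0.0974] yaw 41.52 -> {'dx': 0.0009, 'dy': 0.0033, 'dz': 0.0393, 'rx': -0.0041, 'ry': 0.0011, 'rz': 0.0002}
grip axis [[0.7488, 0.6628, -0.0053], [0.6628, -0.7488, 0.0035], [-0.0017, -0.0061, -1.0]]
tube end pred top edges [[276.5, -73.0], [363.5, -72.9]]
lever pred [[325.4, -108.9], [325.5, -324.2]]
0 [178, 180, 174, 173, 171, 169, 172, 173, 175, 174, 176, 177, 171, 170, 171, 170, 168, 167, 169, 170, 173, 175, 175, 172, 169, 170, 169, 171, 168, 169, 169, 168, 169, 169, 166, 164, 162, 162, 163, 165]
8 [176, 176, 175, 173, 170, 169, 170, 172, 174, 173, 175, 174, 170, 169, 170, 169, 168, 168, 170, 170, 174, 174, 173, 171, 169, 169, 171, 168, 169, 167, 169, 168, 170, 166, 163, 164, 162, 162, 162, 164]
16 [174, 175, 174, 173, 170, 168, 169, 171, 172, 173, 1
[... 3946 characters left out ...]
6, 166, 166, 167, 169, 167, 168, 164, 166, 166, 165, 166, 166, 165, 166, 151, 135, 139]
176 [71, 92, 165, 166, 166, 166, 165, 165, 167, 166, 165, 165, 164, 165, 166, 167, 166, 166, 167, 167, 167, 167, 168, 167, 166, 167, 165, 165, 167, 167, 166, 165, 167, 165, 167, 165, 166, 145, 127, 125]
184 [169, 168, 165, 164, 166, 166, 167, 165, 167, 167, 165, 166, 166, 167, 166, 166, 167, 166, 167, 168, 166, 168, 167, 168, 165, 165, 166, 168, 165, 168, 167, 165, 166, 165, 165, 165, 167, 131, 125, 131]
192 [168, 170, 164, 164, 164, 165, 166, 165, 165, 165, 166, 165, 167, 165, 165, 165, 166, 168, 165, 167, 166, 165, 165, 167, 166, 165, 166, 166, 166, 166, 165, 165, 167, 165, 163, 163, 164, 139, 134, 132]
```

```bash
python3 -m inch '[{"dx":0.001,"dy":0.0033,"dz":0.02,"rx":-0.004,"ry":0.001,"rz":0},{"dx":0.001,"dy":0.0033,"dz":0.0393,"rx":-0.004,"ry":0.001,"rz":0},{"dx":0.001,"dy":0.0033,"dz":0.0393,"rx":-0.004,"ry":0.001,"rz":0},{"dx":0.001,"dy":0.0033,"dz":0.0393,"rx":-0.004,"ry":0.001,"rz":0}]'
python3 - <<'E'
from h import *
s=state();p=s["tool_pos"];M=rot().as_matrix();go(.4187,-.147,.066,41.5)
ci=cam("wrist");print("yellow/steel row pred",proj(ci,[p+M@[.069,0,-.0615]]).round(1))
for c in("scene","side"):
    im=optics.grab_frame(c)[:,:,::-1];ci=cam(c);cv2.imwrite(f"pics/{c}5.png",im)
    m=cv2.inRange(cv2.cvtColor(im,cv2.COLOR_BGR2HSV),(22,120,60),(33,255,255))
    n,l,st,ce=cv2.connectedComponentsWithStats(m)
    print(c,[(ce[k].round(1).tolist(),st[k].tolist()) for k in range(1,n) if 40<st[k,4]<1500])
    print("pred axis a-end,mid,b-end,yellow ends, lever tip, root",proj(ci,[p+M@[x,0,-.049] for x in(.12,0,-.12,.069,-.069)]+[[.531,-.0475,.115],[.575,-.008,.115]]).round(1).tolist())
a=cv2.imread("pics/scene5.png");b=cv2.imread("pics/side5.png")
f=lambda im,x,y,w,h:cv2.resize(im[y:y+h,x:x+w],(400,300),interpolation=cv2.INTER_CUBIC)
cv2.imwrite("pics/m5.png",np.hstack([f(a,260,180,100,75),f(b,260,175,100,75)]))
E
```

```text
time: 9.35
tool_pos: [0.4193, -0.1478, 0.0669]
tool_rot: [-0.0, 0.935, 0.354, -0.0]
contact_force: [0.0, 1.0, -3.5]
gripper_width: 0.285
grasp_force: 60.1
pos [ 0.4193 -0.1478  0.0669] yaw 41.44 -> {'dx': 0.0001, 'dy': -0.0012, 'dz': 0.0011, 'rx': -0.0001, 'ry': 0.0, 'rz': -0.0007}
yellow/steel row pred [[319.5 111.2]]
scene [([275.4, 207.3], [263, 197, 24, 24, 265]), ([247.4, 209.2], [240, 204, 17, 12, 156]), ([194.9, 244.5], [182, 232, 27, 27, 205])]
pred axis a-end,mid,b-end,yellow ends, lever tip, root [[303.0, 205.5], [263.1, 208.5], [222.8, 211.5], [286.1, 206.7], [240.0, 210.2], [312.9, 204.5], [332.2, 202.9]]
side [([299.9, 88.9], [279, 80, 43, 19, 612]), ([315.6, 239.7], [310, 227, 12, 26, 200]), ([298.0, 253.7], [288, 245, 20, 19, 154]), ([312.5, 269.2], [308, 267, 12, 5, 46]), ([324.9, 326.6], [312, 314, 27, 28, 268])]
pred axis a-end,mid,b-end,yellow ends, lever tip, root [[321.2, 211.6], [316.6, 238.8], [311.3, 270.4], [319.3, 222.7], [313.7, 256.4], [321.9, 205.6], [323.7, 194.0]]
```

View pics/m5.png

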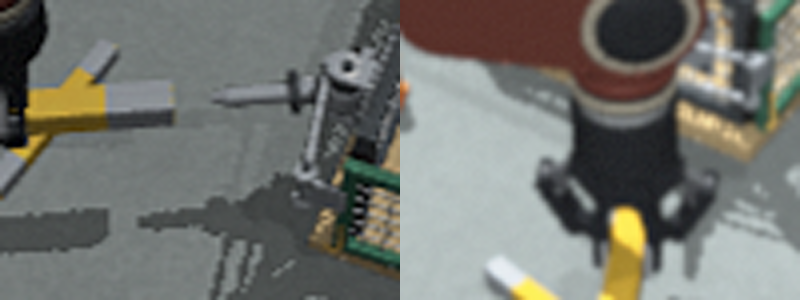

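Scene crop: the tube mouth is at (303.5,205.3) and the handle tip at (312.8,204.5), both within 1 px of prediction and in line. Inserting.

```bash
python3 -m inch '[{"dx":0.02,"dy":-0.001,"dz":0.001,"rx":0,"ry":0,"rz":0},{"dx":0.035,"dy":-0.001,"dz":0.001,"rx":0,"ry":0,"rz":0},{"dx":0.05,"dy":-0.001,"dz":0.001,"rx":0,"ry":0,"rz":0},{"dx":0.06,"dy":-0.001,"dz":0.001,"rx":0,"ry":0,"rz":0},{"dx":0.065,"dy":-0.001,"dz":0.001,"rx":0,"ry":0,"rz":0}]'
python3 -c "
from h import *
go(.4853,-.0875,.066,41.5)"
```

```text
time: 9.95
tool_pos: [0.4586, -0.1117, 0.0668]
tool_rot: [0.001, 0.935, 0.355, 0.001]
contact_force: [-1.1, 0.1, -3.2]
gripper_width: 0.28
grasp_force: 60.3
pos [ 0.4586 -0.1117  0.0668] yaw 41.56 -> {'dx': 0.0451, 'dy': -0.0005, 'dz': 0.0011, 'rx': 0.0011, 'ry': -0.0004, 'rz': 0.0007}
```

```bash
python3 -m inch '[{"dx":0.01,"dy":0,"dz":0,"rx":0,"ry":0,"rz":0},{"dx":0.02,"dy":0,"dz":0,"rx":0,"ry":0,"rz":0},{"dx":0.03,"dy":0,"dz":0,"rx":0,"ry":0,"rz":0},{"dx":0.035,"dy":0,"dz":0,"rx":0,"ry":0,"rz":0}]'
python3 -c "
from h import *
go(.4853,-.0875,.066,41.5)"
```

```text
time: 10.35
tool_pos: [0.4794, -0.0932, 0.0666]
tool_rot: [0.001, 0.935, 0.354, 0.001]
contact_force: [-0.1, -0.7, -2.0]
gripper_width: 0.282
grasp_force: 60.3
pos [ 0.4794 -0.0932  0.0666] yaw 41.52 -> {'dx': 0.0103, 'dy': -0.0005, 'dz': 0.0008, 'rx': 0.001, 'ry': -0.0004, 'rz': 0.0002}
```

Slow approach to the collar.

```bash
python3 -m inch '[{"dx":0.004,"dy":0,"dz":0,"rx":0,"ry":0,"rz":0},{"dx":0.007,"dy":0,"dz":0,"rx":0,"ry":0,"rz":0},{"dx":0.007,"dy":0,"dz":0,"rx":0,"ry":0,"rz":0}]'|grep -v rot
python3 -m inch '[{"dx":0.003,"dy":0,"dz":0,"rx":0,"ry":0,"rz":0},{"dx":0.003,"dy":0,"dz":0,"rx":0,"ry":0,"rz":0}]'|grep -v rot
python3 -m inch '[{"dx":0.003,"dy":0,"dz":0,"rx":0,"ry":0,"rz":0},{"dx":0.003,"dy":0,"dz":0,"rx":0,"ry":0,"rz":0}]'|grep -v rot
python3 -c "
from h import *
go(.4853,-.0875,.066,41.5)"
```

```text
time: 10.65
tool_pos: [0.4831, -0.0899, 0.0666]
contact_force: [0.6, -0.7, -3.1]
gripper_width: 0.281
grasp_force: 60.3
time: 10.85
tool_pos: [0.4849, -0.0884, 0.0666]
contact_force: [0.0, -0.5, -2.6]
gripper_width: 0.285
grasp_force: 60.3
time: 11.05
tool_pos: [0.4855, -0.0878, 0.0664]
contact_force: [-4.5, -4.1, -0.9]
gripper_width: 0.282
grasp_force: 60.5
pos [ 0.4855 -0.0878  0.0664] yaw 41.5 -> {'dx': 0.0001, 'dy': -0.0004, 'dz': 0.0005, 'rx': 0.0006, 'ry': 0.0022, 'rz': 0.0001}
```

Seated against the collar (about 6 N). I'll back off about 1.5 mm, then swing on a circle of radius 163.5 mm about the pivot.

```bash
python3 -m inch '[{"dx":-0.003,"dy":0,"dz":0,"rx":0,"ry":0,"rz":0},{"dx":-0.003,"dy":0,"dz":0,"rx":0,"ry":0,"rz":0},{"dx":-0.003,"dy":0,"dz":0,"rx":0,"ry":0,"rz":0}]'|grep -v rot
cat >> h.py <<'E'
PV=np.array([.6068,.0195])
def sw():
    s=state();d=s["tool_pos"][:2]-PV;th=np.degrees(np.arctan2(d[1],d[0]))%360
    X=rot().as_matrix();yw=np.degrees(np.arctan2(X[1,0],X[0,0]))
    f=s["contact_force"];r=np.r_[d/np.linalg.norm(d),0];t=np.r_[r[1],-r[0],0]
    print(f"t {s['time']:.2f} theta {th:.2f} yaw+180 {yw+180:.2f} R {np.linalg.norm(d):.4f} z {s['tool_pos'][2]:.4f} Frad {f@r:.1f} Ftan(cw) {f@t:.1f} Fz {f[2]:.1f} torq {np.round(s['ft_torque'],2)}")
E
python3 -c "
from h import *
sw()"
python3 -m inch '[{"dx":0.0008,"dy":-0.0178,"dz":0,"rx":0,"ry":0,"rz":0.0582},{"dx":0.0031,"dy":-0.0355,"dz":0,"rx":0,"ry":0,"rz":0.1164},{"dx":0.007,"dy":-0.0529,"dz":0,"rx":0,"ry":0,"rz":0.1745}]'|grep -v rot
python3 -c "
from h import *
sw()"
```

```text
time: 11.35
tool_pos: [0.4849, -0.0883, 0.0667]
contact_force: [0.4, -0.2, -2.0]
gripper_width: 0.284
grasp_force: 60.3
t 11.35 theta 221.51 yaw+180 221.48 R 0.1627 z 0.0667 Frad -0.2 Ftan(cw) -0.4 Fz -2.0 torq [-0.01 -0.01  0.02]
time: 11.65
tool_pos: [0.461, -0.0529, 0.0668]
contact_force: [0.8, -0.1, -1.7]
gripper_width: 0.283
grasp_force: 60.4
t 11.65 theta 206.41 yaw+180 206.25 R 0.1628 z 0.0668 Frad -0.7 Ftan(cw) -0.5 Fz -1.7 torq [-0.1  -0.06 -0.07]
```

```bash
python3 -m inch '[{"dx":0.0008,"dy":-0.0178,"dz":0,"rx":0,"ry":0,"rz":0.0582},{"dx":0.0031,"dy":-0.0355,"dz":0,"rx":0,"ry":0,"rz":0.1164},{"dx":0.007,"dy":-0.0529,"dz":0,"rx":0,"ry":0,"rz":0.1745}]'|grep -v -e rot -e g
python3 -c "
from h import *
sw()"
python3 -m inch '[{"dx":0.0008,"dy":-0.0178,"dz":0,"rx":0,"ry":0,"rz":0.0582},{"dx":0.0031,"dy":-0.0355,"dz":0,"rx":0,"ry":0,"rz":0.1164}]'|grep -v -e rot -e g
python3 -c "
from h import *
sw()"
```

```text
time: 11.95
tool_pos: [0.4476, -0.0144, 0.067]
contact_force: [1.7, -10.4, -4.2]
t 11.95 theta 192.02 yaw+180 191.28 R 0.1628 z 0.0670 Frad 0.5 Ftan(cw) -10.5 Fz -4.2 torq [-1.62 -0.29 -0.25]
time: 12.15
tool_pos: [0.4443, 0.0122, 0.067]
contact_force: [0.7, -16.5, -3.8]
t 12.15 theta 182.56 yaw+180 181.31 R 0.1627 z 0.0670 Frad 0.0 Ftan(cw) -16.5 Fz -3.8 torq [-2.49 -0.12 -0.07]
```

```bash
python3 -m inch '[{"dx":0.0003,"dy":-0.0107,"dz":0,"rx":0,"ry":0,"rz":0.0349},{"dx":0.0011,"dy":-0.0214,"dz":0,"rx":0,"ry":0,"rz":0.0698}]' >/dev/null
python3 -c "
from h import *
sw()"
python3 -m inch '[{"dx":0.0003,"dy":-0.0107,"dz":0,"rx":0,"ry":0,"rz":0.0349},{"dx":0.0011,"dy":-0.0214,"dz":0,"rx":0,"ry":0,"rz":0.0698}]' >/dev/null
python3 -c "
from h import *
sw()"
```

```text
t 12.35 theta 176.78 yaw+180 175.41 R 0.1626 z 0.0668 Frad 1.1 Ftan(cw) -17.9 Fz -2.6 torq [-2.76  0.15 -0.08]
t 12.55 theta 170.85 yaw+180 169.38 R 0.1625 z 0.0665 Frad -0.5 Ftan(cw) -18.7 Fz -2.5 torq [-2.88  0.17 -0.1 ]
```

```bash
for i in 1 2 3; do python3 -m inch '[{"dx":0.0001,"dy":-0.0071,"dz":0,"rx":0,"ry":0,"rz":0.0233},{"dx":0.0005,"dy":-0.0143,"dz":0,"rx":0,"ry":0,"rz":0.0465}]' >/dev/null
python3 -c "
from h import *
sw()"; done
```

```text
t 12.75 theta 166.85 yaw+180 165.42 R 0.1625 z 0.0664 Frad -0.3 Ftan(cw) -18.3 Fz -1.7 torq [-2.81  0.31 -0.22]
t 12.95 theta 162.77 yaw+180 161.40 R 0.1624 z 0.0663 Frad -2.3 Ftan(cw) -17.6 Fz -1.4 torq [-2.69  0.31 -0.27]
t 13.15 theta 158.65 yaw+180 157.38 R 0.1624 z 0.0661 Frad -2.2 Ftan(cw) -16.1 Fz -1.6 torq [-2.5   0.4  -0.37]
```

```bash
for i in 1 2 3; do python3 -m inch '[{"dx":0.0001,"dy":-0.0071,"dz":0,"rx":0,"ry":0,"rz":0.0233},{"dx":0.0005,"dy":-0.0143,"dz":0,"rx":0,"ry":0,"rz":0.0465}]' >/dev/null
python3 -c "
from h import *
sw()"; done
```

```text
t 13.35 theta 154.49 yaw+180 153.36 R 0.1624 z 0.0661 Frad -3.0 Ftan(cw) -14.3 Fz -1.9 torq [-2.34  0.41 -0.59]
t 13.55 theta 150.30 yaw+180 149.33 R 0.1623 z 0.0661 Frad -3.9 Ftan(cw) -13.1 Fz -0.8 torq [-2.02  0.29 -0.62]
t 13.75 theta 146.03 yaw+180 145.32 R 0.1624 z 0.0661 Frad -3.5 Ftan(cw) -8.3 Fz -2.2 torq [-1.51  0.19 -0.62]
```

Nearing the dead point; 1.5° at a time.

```bash
for i in 1 2 3; do python3 -m inch '[{"dx":0.0,"dy":-0.0036,"dz":0,"rx":0,"ry":0,"rz":0.0116},{"dx":0.0001,"dy":-0.0071,"dz":0,"rx":0,"ry":0,"rz":0.0233}]' >/dev/null
python3 -c "
from h import *
sw()"; done
```

```text
t 13.95 theta 143.55 yaw+180 143.42 R 0.1626 z 0.0664 Frad -2.1 Ftan(cw) -3.9 Fz -2.4 torq [-0.78  0.   -0.27]
t 14.15 theta 141.08 yaw+180 141.44 R 0.1636 z 0.0665 Frad 0.6 Ftan(cw) 1.3 Fz -3.1 torq [ 0.05 -0.   -0.05]
t 14.35 theta 139.03 yaw+180 139.46 R 0.1639 z 0.0665 Frad -0.4 Ftan(cw) 0.2 Fz -3.3 torq [ 0.02 -0.02 -0.  ]
```

```bash
for i in 1 2 3; do python3 -m inch '[{"dx":0.0,"dy":-0.0036,"dz":0,"rx":0,"ry":0,"rz":0.0116},{"dx":0.0,"dy":-0.0036,"dz":0,"rx":0,"ry":0,"rz":0.0116}]' >/dev/null
python3 -c "
from h import *
sw()"; done
```

```text
t 14.55 theta 138.26 yaw+180 138.50 R 0.1638 z 0.0662 Frad -0.2 Ftan(cw) -2.6 Fz -2.2 torq [-0.3   0.15 -0.12]
t 14.75 theta 137.63 yaw+180 137.42 R 0.1636 z 0.0660 Frad -1.2 Ftan(cw) -6.6 Fz -2.6 torq [-0.82  0.42 -0.41]
t 14.95 theta 137.05 yaw+180 136.38 R 0.1635 z 0.0656 Frad -2.8 Ftan(cw) -8.9 Fz -0.7 torq [-1.49  0.7  -0.66]
```

Force fell to zero at about 142°, and a stop was felt at about 138°. Easing off 2.4°.

```bash
python3 -m inch '[{"dx":0.0,"dy":0.0045,"dz":0,"rx":0,"ry":0,"rz":-0.014},{"dx":0.0001,"dy":0.0085,"dz":0,"rx":0,"ry":0,"rz":-0.028},{"dx":0.0001,"dy":0.0085,"dz":0,"rx":0,"ry":0,"rz":-0.028},{"dx":0.0001,"dy":0.0085,"dz":0,"rx":0,"ry":0,"rz":-0.028}]'|grep -v rot
python3 - <<'E'
from h import *
sw()
im=optics.grab_frame("wrist");d=optics.grab_frame("scene")
for c in("scene",): print([(np.round(x["bbox"],1).tolist(),round(x["confidence"],2)) for x in nets.boxes_of(c,"gate_edge")[:2]])
p=state()["tool_pos"];M=rot().as_matrix();print("root from tool",(p+M@[.12,0,-.049]).round(4),"expected 42mm:",np.linalg.norm((p+M@[.12,0,0])[:2]-PV).round(4))
E
```

```text
time: 15.35
tool_pos: [0.4841, 0.1281, 0.0665]
contact_force: [-0.7, -0.8, -2.5]
gripper_width: 0.28
grasp_force: 60.6
t 15.35 theta 138.48 yaw+180 138.91 R 0.1638 z 0.0665 Frad -0.0 Ftan(cw) -1.1 Fz -2.5 torq [-0.07  0.07 -0.04]
[([371.8, 240.4, 72.2, 40.1], 0.94)]
root from tool [0.5745 0.0492 0.1157] expected 42mm: 0.0438
```

```bash
python3 -m inch '[{"dx":-0.01,"dy":0,"dz":0,"rx":0,"ry":0,"rz":0},{"dx":-0.025,"dy":0,"dz":0,"rx":0,"ry":0,"rz":0},{"dx":-0.04,"dy":0,"dz":0,"rx":0,"ry":0,"rz":0}]'|grep force
python3 -c "
from h import *
sw()"
python3 -m inch '[{"dx":-0.02,"dy":0,"dz":0,"rx":0,"ry":0,"rz":0},{"dx":-0.045,"dy":0,"dz":0,"rx":0,"ry":0,"rz":0},{"dx":-0.075,"dy":0,"dz":0,"rx":0,"ry":0,"rz":0},{"dx":-0.095,"dy":0,"dz":0,"rx":0,"ry":0,"rz":0},{"dx":-0.095,"dy":0,"dz":0,"rx":0,"ry":0,"rz":0}]'|grep force
python3 - <<'E'
from h import *
sw()
S=cam("scene");im=optics.grab_frame("scene");cv2.imwrite("pics/scene6.png",im[:,:,::-1])
for n in("lever_root","gate_edge"):print(n,[(np.round(x["bbox"],1).tolist(),round(x["confidence"],2)) for x in nets.boxes_of("scene",n)[:2]])
for t in(137,140,144,150):
    a=np.radians(t);print(t,proj(S,[np.r_[PV+r*np.array([np.cos(a),np.sin(a)]),.115] for r in(.042,.102)]).round(1).tolist())
E
```

```text
contact_force: [-0.4, 0.2, -3.0]
grasp_force: 60.6
t 15.80 theta 138.60 yaw+180 138.93 R 0.1970 z 0.0664 Frad 0.4 Ftan(cw) -0.1 Fz -3.0 torq [ 0.02 -0.04 -0.01]
contact_force: [-0.0, 0.4, -2.7]
grasp_force: 60.6
t 16.30 theta 138.78 yaw+180 139.11 R 0.2745 z 0.0659 Frad 0.3 Ftan(cw) 0.3 Fz -2.7 torq [0.04 0.02 0.01]
lever_root [([343.9, 191.3, 14.9, 33.5], 0.49)]
gate_edge [([371.1, 240.4, 73.5, 44.1], 0.61), ([384.1, 190.3, 24.9, 27.6], 0.47)]
137 [[342.9, 190.7], [338.6, 175.2]]
140 [[342.2, 190.8], [337.0, 175.5]]
144 [[341.3, 191.0], [334.9, 176.0]]
150 [[340.0, 191.4], [331.8, 176.9]]
```

The handle stays at about 139° (tip near (337,175) in the scene). The tube is clear of it, so I'll raise it and carry it back.

```bash
python3 -m inch '[{"dx":0,"dy":0,"dz":-0.04,"rx":0,"ry":0,"rz":0},{"dx":0,"dy":0,"dz":-0.08,"rx":0,"ry":0,"rz":0},{"dx":0,"dy":0,"dz":-0.12,"rx":0,"ry":0,"rz":0},{"dx":0,"dy":0,"dz":-0.14,"rx":0,"ry":0,"rz":-0.05}]' |grep force
python3 -c "
from h import *
go(.44,-.05,.18,10)"
```

```text
contact_force: [0.3, 0.5, -2.3]
grasp_force: 61.0
pos [0.4045 0.1989 0.1821] yaw -36.73 -> {'dx': 0.2217, 'dy': 0.2229, 'dz': 0.0027, 'rx': -0.0016, 'ry': -0.0043, 'rz': -0.5437}
```

```bash
python3 -m inch '[{"dx":0.04,"dy":0.04,"dz":0,"rx":0,"ry":0,"rz":-0.09},{"dx":0.08,"dy":0.08,"dz":0,"rx":0,"ry":0,"rz":-0.18},{"dx":0.12,"dy":0.12,"dz":0,"rx":0,"ry":0,"rz":-0.27},{"dx":0.16,"dy":0.16,"dz":0,"rx":0,"ry":0,"rz":-0.36},{"dx":0.2,"dy":0.2,"dz":0,"rx":0,"ry":0,"rz":-0.45}]' |grep force
python3 -c "
from h import *
go(.5346,-.334,.12,27.87)"
```

```text
contact_force: [0.7, -1.0, -3.8]
grasp_force: 60.9
pos [ 0.433  -0.0082  0.1788] yaw -1.02 -> {'dx': 0.1341, 'dy': 0.4049, 'dz': 0.0741, 'rx': 0.0009, 'ry': -0.0014, 'rz': -0.3362}
```

```bash
python3 -m inch '[{"dx":0.015,"dy":0.05,"dz":0,"rx":0,"ry":0,"rz":-0.06},{"dx":0.035,"dy":0.11,"dz":0,"rx":0,"ry":0,"rz":-0.13},{"dx":0.055,"dy":0.17,"dz":0,"rx":0,"ry":0,"rz":-0.2},{"dx":0.075,"dy":0.23,"dz":0,"rx":0,"ry":0,"rz":-0.27},{"dx":0.095,"dy":0.29,"dz":0,"rx":0,"ry":0,"rz":-0.336}]' |grep force
python3 -c "
from h import *
go(.5346,-.334,.12,27.87)"
```

```text
contact_force: [-0.0, 1.6, -3.3]
grasp_force: 60.9
pos [ 0.5031 -0.2404  0.1787] yaw 27.75 -> {'dx': -0.0197, 'dy': 0.1218, 'dz': 0.0735, 'rx': 0.001, 'ry': -0.0008, 'rz': -0.0013}
```

```bash
python3 -m inch '[{"dx":-0.01,"dy":0.05,"dz":0,"rx":0.001,"ry":-0.001,"rz":-0.001},{"dx":-0.0197,"dy":0.1,"dz":0.02,"rx":0.001,"ry":-0.001,"rz":-0.001},{"dx":-0.0197,"dy":0.1218,"dz":0.05,"rx":0.001,"ry":-0.001,"rz":-0.001},{"dx":-0.0197,"dy":0.1218,"dz":0.0735,"rx":0.001,"ry":-0.001,"rz":-0.001},{"dx":-0.0197,"dy":0.1218,"dz":0.0735,"rx":0.001,"ry":-0.001,"rz":-0.001}]' |grep force
python3 -m inch '[{"dx":0,"dy":0,"dz":0.02,"rx":0,"ry":0,"rz":0},{"dx":0,"dy":0,"dz":0.02,"rx":0,"ry":0,"rz":0},{"dx":0,"dy":0,"dz":0.02,"rx":0,"ry":0,"rz":0}]' |grep force
python3 -c "
from h import *
go(.5346,-.334,.0034,27.87)
s=state();p=s['tool_pos'];M=rot().as_matrix();ci=cam('wrist');im=tube()
print('edge row pred',proj(ci,[p+M@[.069,y,-.0615] for y in(-.0125,.0125)]).round(1).tolist())
m=cv2.inRange(cv2.cvtColor(im,cv2.COLOR_BGR2HSV),(22,110,60),(33,255,255));
for r in(100,104,108,112,116,120,160,200): print(r,np.flatnonzero(m[r,230:420])[[0,-1]]+230 if m[r,230:420].any() else 0)
"
```

```text
contact_force: [-0.2, 0.7, -3.7]
grasp_force: 60.8
contact_force: [0.1, -0.6, -2.5]
grasp_force: 60.8
pos [ 0.5342 -0.3308  0.1044] yaw 27.73 -> {'dx': -0.0013, 'dy': 0.0037, 'dz': 0.1262, 'rx': 0.0, 'ry': 0.0004, 'rz': -0.0017}
tube mu [ 0.5212 -0.338 ] far end of yellow [ 0.5945 -0.2995] near [ 0.4246 -0.3888] ang 27.73 wid 0.0466
edge row pred [[281.2, 110.7], [356.6, 110.8]]
100 0
104 0
108 0
112 [281 356]
116 [281 356]
120 [281 356]
160 [282 354]
200 [284 352]
```

The tube hasn't shifted in the grip: its edges sit within 1 px of prediction. Lowering into the notches.

```bash
python3 -m inch '[{"dx":-0.001,"dy":0.0037,"dz":0.02,"rx":0,"ry":0,"rz":-0.0017},{"dx":-0.001,"dy":0.0037,"dz":0.05,"rx":0,"ry":0,"rz":-0.0017},{"dx":-0.001,"dy":0.0037,"dz":0.08,"rx":0,"ry":0,"rz":-0.0017},{"dx":-0.001,"dy":0.0037,"dz":0.095,"rx":0,"ry":0,"rz":-0.0017},{"dx":-0.001,"dy":0.0037,"dz":0.095,"rx":0,"ry":0,"rz":-0.0017}]' |grep force
python3 -c "
from h import *
go(.5346,-.334,.0034,27.87)"
```

```text
contact_force: [-0.1, 0.2, -2.1]
grasp_force: 60.9
pos [ 0.5331 -0.3328  0.0251] yaw 27.86 -> {'dx': 0.001, 'dy': 0.0024, 'dz': 0.0271, 'rx': -0.0032, 'ry': 0.0018, 'rz': -0.0002}
```

```bash
python3 -m inch '[{"dx":0.001,"dy":0.0015,"dz":0.01,"rx":-0.001,"ry":0,"rz":0},{"dx":0.001,"dy":0.0015,"dz":0.02,"rx":-0.001,"ry":0,"rz":0},{"dx":0.001,"dy":0.0015,"dz":0.025,"rx":-0.001,"ry":0,"rz":0},{"dx":0.001,"dy":0.0015,"dz":0.025,"rx":-0.001,"ry":0,"rz":0},{"dx":0.001,"dy":0.0015,"dz":0.025,"rx":-0.001,"ry":0,"rz":0}]' |grep force
python3 -c "
from h import *
go(.5346,-.334,.0034,27.87)"
```

```text
contact_force: [0.2, -0.0, -2.5]
grasp_force: 60.9
pos [ 0.5361 -0.3349  0.0083] yaw 27.85 -> {'dx': -0.0012, 'dy': -0.0019, 'dz': 0.0061, 'rx': 0.0011, 'ry': 0.0003, 'rz': -0.0002}
```

```bash
python3 -m inch '[{"dx":-0.001,"dy":-0.0015,"dz":0.004,"rx":0,"ry":0,"rz":0},{"dx":-0.001,"dy":-0.0015,"dz":0.005,"rx":0,"ry":0,"rz":0},{"dx":-0.001,"dy":-0.0015,"dz":0.005,"rx":0,"ry":0,"rz":0},{"dx":-0.001,"dy":-0.0015,"dz":0.005,"rx":0,"ry":0,"rz":0}]' |grep force
python3 -c "
from h import *
go(.5346,-.334,.0034,27.87)"
```

```text
contact_force: [-0.0, 0.3, -3.4]
grasp_force: 60.9
pos [ 0.5347 -0.3341  0.0041] yaw 27.85 -> {'dx': -0.0001, 'dy': -0.0002, 'dz': 0.0009, 'rx': 0.0009, 'ry': 0.0004, 'rz': -0.0003}
```

Less than 1 mm to go. Set down and release.

```bash
python3 -m inch '[{"dx":0,"dy":0,"dz":0.0012,"rx":0,"ry":0,"rz":0},{"dx":0,"dy":0,"dz":0.0012,"rx":0,"ry":0,"rz":0},{"dx":0,"dy":0,"dz":0.0012,"rx":0,"ry":0,"rz":0}]' |grep -e force -e pos
python3 -m inch '[{"dx":0,"dy":0,"dz":0.0,"rx":0,"ry":0,"rz":0},{"dx":0,"dy":0,"dz":0,"rx":0,"ry":0,"rz":0},{"dx":0,"dy":0,"dz":0,"rx":0,"ry":0,"rz":0},{"dx":0,"dy":0,"dz":0,"rx":0,"ry":0,"rz":0},{"dx":0,"dy":0,"dz":0,"rx":0,"ry":0,"rz":0}]' 1|grep -e force -e pos -e wid
python3 -m inch '[{"dx":0,"dy":0,"dz":0,"rx":0,"ry":0,"rz":0},{"dx":0,"dy":0,"dz":-0.02,"rx":0,"ry":0,"rz":0},{"dx":0,"dy":0,"dz":-0.06,"rx":0,"ry":0,"rz":0},{"dx":0,"dy":0,"dz":-0.12,"rx":0,"ry":0,"rz":0},{"dx":0,"dy":0,"dz":-0.17,"rx":0,"ry":0,"rz":0}]' 1|grep -e force -e pos -e wid
python3 -m inch '[{"dx":0,"dy":-0.04,"dz":-0.06,"rx":0,"ry":0,"rz":0},{"dx":0,"dy":-0.08,"dz":-0.12,"rx":0,"ry":0,"rz":0},{"dx":0,"dy":-0.08,"dz":-0.18,"rx":0,"ry":0,"rz":0},{"dx":0,"dy":-0.08,"dz":-0.2,"rx":0,"ry":0,"rz":0},{"dx":0,"dy":-0.08,"dz":-0.2,"rx":0,"ry":0,"rz":0}]' 1|grep -e force -e pos -e wid
python3 - <<'E'
from h import *
im=tube()
c=cam("scene");im=optics.grab_frame("scene")
for n in("lever_root","gate_edge","tube_mid"):print(n,[(np.round(x["bbox"],1).tolist(),round(x["confidence"],2)) for x in nets.boxes_of("scene",n)[:3]])
E
```

```text
tool_pos: [0.5349, -0.3343, 0.0034]
contact_force: [0.0, -0.1, -0.9]
grasp_force: 61.1
tool_pos: [0.5348, -0.3342, 0.0032]
contact_force: [-0.1, 0.1, 0.5]
gripper_width: 1.003
grasp_force: 0.0
tool_pos: [0.535, -0.3341, 0.1425]
contact_force: [0.4, 0.4, 0.6]
gripper_width: 0.998
grasp_force: 0.0
tool_pos: [0.5066, -0.278, 0.3076]
contact_force: [-0.0, -0.3, 0.0]
gripper_width: 1.002
grasp_force: 0.0
tube mu [ 0.5355 -0.33  ] far end of yellow [ 0.5928 -0.2995] near [ 0.4726 -0.3635] ang 28.03 wid 0.027
lever_root [([341.7, 192.7, 16.2, 32.5], 0.72)]
gate_edge [([370.5, 241.1, 76.4, 44.2], 0.63)]
tube_mid [([252.9, 285.9, 85.1, 24.5], 0.72), ([363.7, 97.1, 20.2, 15.2], 0.63), ([273.6, 211.1, 34.4, 40.1], 0.61)]
```

```bash
python3 - <<'E'
from h import *
a=cv2.imread("pics/scene6.png").astype(int);b=optics.grab_frame("scene")[:,:,::-1].astype(int);o=cv2.imread("pics/scene0.png").astype(int)
box=lambda i:i[165:215,325:362]
print("now vs after-throw",np.abs(box(a)-box(b)).mean().round(2),"vs start",np.abs(box(o)-box(b)).mean().round(2))
print("tube region now vs start",np.abs(o[265:310,205:300]-b[265:310,205:300]).mean().round(2),"gate now vs start",np.abs(o[215:265,340:415]-b[215:265,340:415]).mean().round(2),"gate vs after",np.abs(a[215:265,340:415]-b[215:265,340:415]).mean().round(2))
print(ticket.job_done())
E
```

```text
now vs after-throw 3.19 vs start 12.85
tube region now vs start 7.22 gate now vs start 13.22 gate vs after 2.74
the job is handed in; nothing more can be done
None
```

The job is handed in. By force feel and camera checks, the latch went over its dead point and stayed on its stop after the tube came off, and the tube is back in both notches of its rest. The hand-in returned no verdict, and the gate's final position (y above -84.5 mm) was not measured directly. The first grasp closed above the tube because the real fingertips sit about 34 mm short of the reported TCP; that was corrected without moving anything.

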